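# Catch the thread of the knife-holder's clamp screw and hold it

### The job

One of the two clamp screws of the microtome's knife-holder is tight; the other only stands on its thread and is not started. Catch that one by its knob: turn it backward (anticlockwise from above) until you feel the thread drop, then forward one turn from there and no more, and finish still gripping the knob so that the started screw is held there while the holder gets lined up. Leave the tight screw and the things lying about alone.

Things in the scene. Friction and masses are not known exactly. Their poses are not given: they have to be found in the camera images.
- knob_a (a point): Black fluted knob, 34 mm across, 24 mm high, white pointer line, on a vertical steel clamp screw in one ear of the holder; this point is on the axis at the knob's mid-height, 12 mm below its top. One of the two knobs (either side of the holder) is tight, its washer down on the steel bush; the other is not started and stands 18 to 20 mm higher. Washer 27 mm wide, shank 20 mm, under the knob.
- screw_a: Screw with knob_a, 0.13 kg; captive: at most 2.5 mm can be lifted from the top of its thread. Origin on the axis, 18 mm under the knob's mid-height; x to the pointer line. Not started, it rests by its weight on the nut's thread. Turned back past the thread's blunt start it falls when the fingers let it: a grip holds it up, so grip lightly and press down, or open. Released, it stays.
- turn_a (a joint): Turn of screw_a (rad), 0 at the start, growing forward (clockwise from above); any number of turns. Not started it turns easily (about 0.02 N m); the tight one holds 0.9 N m.
- lift_a (a joint): Height (m) of screw_a: 0 when its washer sits on the bush. Single-start right-hand thread, 6 mm a turn. Not started it stands at 0.018 to 0.0195; turned back it climbs to 0.020 within 0.5 to 2.5 rad, then drops 6 mm to 0.014 in some 0.2 s (turned back past that it climbs again). Forward from the drop it runs under the first thread, 0.5 mm of play, and after one turn is at 0.008.
- knob_b (a point): Black fluted knob, 34 mm across, 24 mm high, white pointer line, on a vertical steel clamp screw in one ear of the holder; this point is on the axis at the knob's mid-height, 12 mm below its top. One of the two knobs (either side of the holder) is tight, its washer down on the steel bush; the other is not started and stands 18 to 20 mm higher. Washer 27 mm wide, shank 20 mm, under the knob.
- screw_b: Screw with knob_b, 0.13 kg; captive: at most 2.5 mm can be lifted from the top of its thread. Origin on the axis, 18 mm under the knob's mid-height; x to the pointer line. Not started, it rests by its weight on the nut's thread. Turned back past the thread's blunt start it falls when the fingers let it: a grip holds it up, so grip lightly and press down, or open. Released, it stays.
- turn_b (a joint): Turn of screw_b (rad), 0 at the start, growing forward (clockwise from above); any number of turns. Not started it turns easily (about 0.02 N m); the tight one holds 0.9 N m.
- lift_b (a joint): Height (m) of screw_b: 0 when its washer sits on the bush. Single-start right-hand thread, 6 mm a turn. Not started it stands at 0.018 to 0.0195; turned back it climbs to 0.020 within 0.5 to 2.5 rad, then drops 6 mm to 0.014 in some 0.2 s (turned back past that it climbs again). Forward from the drop it runs under the first thread, 0.5 mm of play, and after one turn is at 0.008.
- holder: Aluminium knife-holder base, fixed: foot 16 mm thick on the bed's two T-slot ways, an ear (top 50 mm along x) at each end with a clamp screw at y = +-105 mm; ear bush 4 mm high. In the middle, 84 mm wide along y, a block with a tilted black blade plate and red guards, up to 78 mm above the origin. Origin under the foot's middle, 61 mm above the table; x away from the operator, z up.
- microtome: Cream rotary microtome, fixed: bed 330 by 400 mm, 55 mm high, rims 67 mm high along y = +-195 mm; housing 230 mm high from x = 255 mm on, with a specimen head 183 mm high (its lever 220 mm) reaching back to x = 192 mm. Origin under the bed's middle at table height; x towards the housing, z up.
- brush: Fine black-handled section brush, 170 mm long along its x, lying on the front of the bed; origin under its middle. To be left alone.
- hexkey: L-shaped dark steel hex key, 90 by 32 mm, 6 mm thick, long arm along its x, on the front of the bed; origin under the long arm's middle. To be left alone.
- blade_pack: Grey blade dispenser 110 x 32 x 16 mm, long along x, on the table; origin under its middle. To be left alone.
- forceps: Steel forceps 120 mm long along x, 8 mm high, on the table; origin under the middle. To be left alone.
- slide_box: White slide box 83 x 32 x 30 mm, long along x, on the table; origin under its middle. To be left alone.
- block_1: Pale cassette with a wax block, 40 x 28 x 13 mm, on the bed behind the holder; origin under its middle. To be left alone.
- block_2: Pale cassette with a wax block, 40 x 28 x 13 mm, on the table; origin under its middle. To be left alone.
- block_3: Pale cassette with a wax block, 40 x 28 x 13 mm, on the table; origin under its middle. To be left alone.

How it is judged:
By the outcome, as a careful person would: the job done as asked, in the order asked, and still so for the second after the job is handed in, while the arm keeps its last pose, push and grip.
It also fails if it takes over 72 s, if anything falls off the work surface, if the arm or the gripper's body presses on something with over 40 N, if the wrist force passes 120 N, or if a joint passes its speed limit or range.

### The arm

A 6-joint arm with a two-finger parallel gripper is mounted at the origin on the work surface. World frame = base frame: x ahead of the robot, y to its left, z up, the work surface at z = 0. Lengths are in mm, angles in rad, forces in N, time in s.
With the tool pointing down it reaches from about 275 to 1000 mm from the base axis. Payload 8.4 kg.
Tool frame: the origin (TCP) lies between the finger pads, 19 mm behind the fingertips; this is the grasp point; z points along the fingers, y is the line along which they close (so a half turn about z gives the same grasp; the last joint's range is limited). The gripper opens to 85 mm and grips with 20 to 120 N. Pads are 22 mm wide; open, the fingers measure 114 mm over their backs; the gripper's body (76 mm by 85 mm) begins 54 mm behind the grasp point. The pads swing forward as they close: fully open they stand 13 mm farther back than shut.
Start: joints at [-1.164, 0.353, 1.633, -0, 1.155, -0.002], TCP at [248.442, -573.502, 249.981] pointing down, gripper open.
Joint ranges: [-2.63, 2.63], [-0.92, 2.1], [0.06, 2.66], [-1.3, 4.44], [0, 2.69], [-3.02, 3.02]. Speed limits (rad/s): [2.22, 2.22, 2.79, 3.14, 3.14, 3.14].

### API

Orientations are given as [roll, pitch, yaw] about the fixed x, y, z axes, in that order (R = Rz(yaw) Ry(pitch) Rx(roll)).
In Python, from rig import monitor, imaging, r gives the robot as it stands.
- The arm moves only by the tool drive_tool, never from a script. Its argument "plan" is a list of rows, each an object of numbers: "x", "y", "z": the shift along the tool's x, y, z in units of 50 mm (1.0 is 50 mm); "ax", "ay", "az": the turn, a rotation vector about the tool's x, y, z in units of 6 degrees (1.0 is 6 degrees); "hand": the finger opening in mm, from 0 to 85.4. In form: [{"x": .., "y": .., "z": .., "ax": .., "ay": .., "az": .., "hand": ..}, ...]. A call has 1 to 8 rows; each row is the pose to reach, as a shift and turn from the pose commanded when the call began, along the tool's axes at that moment; what a row does not reach only later rows make up. A row lasts 1/10 s, in which the tool goes at most 50 mm and 8.59 degrees, less where a joint would pass 70% of its speed; a pose out of reach is approached as far as the arm can. A call with a gripper value outside its range is refused whole. The fingers move at their own pace and stop on an object; "grip_force" is the grip in N (left out, the last holds). Time passes only in rows, so rows that repeat a pose let the fingers close. It gives the time, the measured TCP pose, the force, the opening and the grip force at its end, in the units of the state.
- monitor.sense(): the state, without advancing time (a new reading comes with each control period).
- imaging.grab_frame(name): name is "scene" or "top" or "wrist"; returns the picture (480x640x3 uint8, red, green, blue); there is no depth.
- imaging.camera_info(name): a dict with "mtx" (3x3 intrinsics, pixels), "R" (3x3) and "t" (3): a world point X has camera coordinates R X + t. Camera axes: x right, y down, z forward; pixel columns grow to the right and rows downward; lengths in mm; the calibration is good to about 2 mm. The wrist camera is an equidistant fisheye: a pixel r from the principal point sees the ray r / f radians off the axis. A picture is of the moment at which its call begins: read the wrist's pose just before it. camera_info takes no time and is no camera call; for the wrist camera it gives the pose at the moment of the call.
- r.sign_off(): hands the job in; it is judged then, once.
The state is a dict: "clock": time; "qpos": joint angles; "qvel": joint speeds; "joint_efforts": joint torques, N m; "eef_pos": TCP position; "tcp_rot": TCP orientation; "contact_force": force on the tool from outside, world axes, zero at the start; "wrist_torque": the same for the moment, N m; "opening": opening from 0.0 (shut) to 1.0 (fully open); "grasp_force": force on a finger pad.
Only numpy, scipy, OpenCV 4.12 (cv2) and the standard library are available. Lean on these libraries where they do the work, as an engineer would, in place of code of your own. Each camera call takes 0.05 s, during which the arm holds its last target. There are 200 camera calls.

## Working session

There is one attempt and no reset: what is moved stays moved. The work goes in short steps, Python scripts to look and compute and a tool call to move; the robot and the scene stay as the last step left them, time stands still between calls to the robot, and variables do not carry over. Pictures are saved under pics/ and viewed, at most 10 in all, crops included, and the job is handed in when it is done.

Besides the shell and the picture viewer there is one more tool, called after "Emit:" as name(argument=value, ...) on one line, values as JSON. drive_tool: Moves the arm, as the interface text tells. Its arguments: {"type":"object","properties":{"plan":{"type":"array","items":{"type":"object","properties":{"x":{"type":"number"},"y":{"type":"number"},"z":{"type":"number"},"ax":{"type":"number"},"ay":{"type":"number"},"az":{"type":"number"},"hand":{"type":"number"}}}},"grip_force":{"type":"number"}},"required":["plan"]}

```bash
mkdir -p pics; ls; python3 - <<'E'
from rig import monitor, imaging, r
import cv2,numpy as np
s=monitor.sense();print({k:np.round(v,3).tolist() for k,v in s.items()})
for n in("scene","top"):
    f=imaging.grab_frame(n);cv2.imwrite(f"pics/{n}0.png",f[:,:,::-1])
    c=imaging.camera_info(n);print(n,{k:np.round(v,3).tolist() for k,v in c.items()})
E
```

```text
pics
{'clock': 0.0, 'qpos': [-1.164, 0.354, 1.634, 0.0, 1.155, -0.002], 'qvel': [0.0, 0.001, 0.001, 0.0, 0.002, 0.0], 'joint_efforts': [-0.002, -60.525, -34.207, 0.0, 0.01, 0.0], 'eef_pos': [248.274, -573.084, 249.278], 'tcp_rot': [-3.14, -0.0, 0.409], 'contact_force': [0.319, -0.704, 0.411], 'wrist_torque': [0.024, 0.022, 0.007], 'grasp_force': 0.0, 'opening': 0.997}
scene {'mtx': [[567.432, 0.0, 319.286], [0.0, 567.432, 233.346], [0.0, 0.0, 1.0]], 'R': [[-0.037, 0.999, -0.008], [0.85, 0.027, -0.526], [-0.525, -0.026, -0.851]], 't': [-3.664, -373.527, 1637.061]}
top {'mtx': [[433.257, 0.0, 320.655], [0.0, 433.257, 239.688], [0.0, 0.0, 1.0]], 'R': [[-0.023, -1.0, -0.0], [-0.996, 0.023, -0.091], [0.091, -0.002, -0.996]], 't': [4.654, 534.422, 983.563]}
```

View pics/scene0.png

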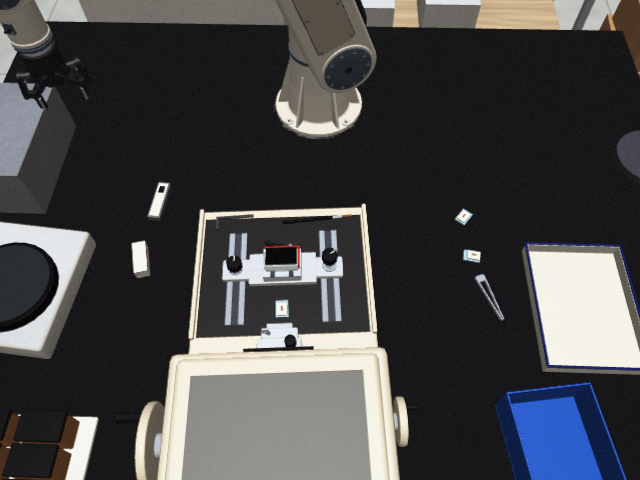

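View pics/top0.png

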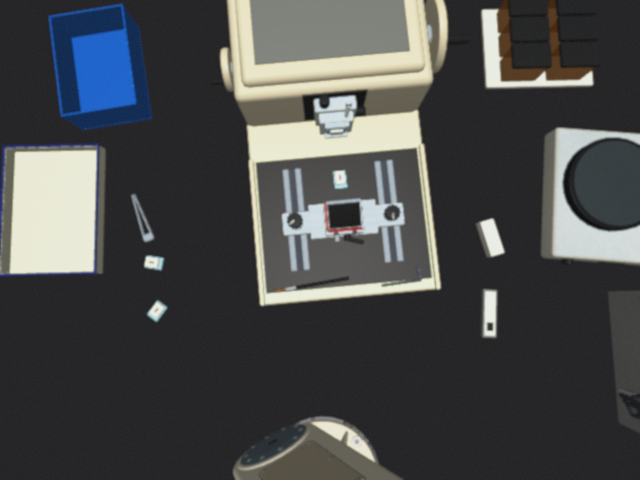

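The scene view shows the holder with knobs at about (234,265) on the -y side and (330,257) on the +y side. In the top view they are at (392,213) and (295,221). I'll triangulate both.

```bash
cat > h.py <<'E'
from rig import monitor, imaging, r
import cv2,numpy as np
def ray(n,u,v,c=None):
    c=c or imaging.camera_info(n);R=np.array(c["R"]);t=np.array(c["t"]);K=np.array(c["mtx"])
    d=np.linalg.inv(K)@[u,v,1.]
    if n=="wrist":
        p=d[:2];a=np.linalg.norm(p);d=np.r_[p/a*np.sin(a),np.cos(a)] if a>1e-9 else np.array([0,0,1.])
    return -R.T@t,R.T@d/np.linalg.norm(d)
def onz(o,d,z): return o+d*(z-o[2])/d[2]
def meet(a,b):
    (o,d),(p,e)=a,b
    s=np.linalg.lstsq(np.c_[d,-e],p-o,rcond=None)[0]
    x,y=o+d*s[0],p+e*s[1];return (x+y)/2,np.linalg.norm(x-y)
E
python3 - <<'E'
from h import *
P={}
W=[]
for n,pts in(("scene",[(330,257),(234,265)]),("top",[(295,221),(392,213)])):
    f=cv2.imread(f"pics/{n}0.png");
    for i,(u,v) in enumerate(pts):
        g=f[v-20:v+20,u-20:u+20].max(2)
        W.append(cv2.resize(f[v-25:v+25,u-25:u+25],(400,300 if 0 else 300),interpolation=cv2.INTER_NEAREST))
        m=(g<75).astype(np.uint8);k,l,st,ce=cv2.connectedComponentsWithStats(m)
        j=min((q for q in range(1,k) if st[q,4]>25),key=lambda q:np.hypot(*(ce[q]-20)))
        P[n,i]=ce[j]+[u-20,v-20];print(n,i,P[n,i],st[j])
for i in(0,1): print(i,meet(ray("scene",*P["scene",i]),ray("top",*P["top",i])))
cv2.imwrite("pics/crop0.png",np.vstack([np.hstack(W[:2]),np.hstack(W[2:])]))
E
```

```text
scene 0 [338.86890756 254.49915966] [ 12   0  28  40 595]
scene 1 [223.95892575 262.82622433] [  0   0  28  40 633]
top 0 [295.37735849 219.71698113] [ 14  12  12  15 106]
top 1 [391.25925926 211.75      ] [ 13  13  14  13 108]
0 (array([568.21156696,  56.59070916, 122.68460778]), np.float64(23.15289754302793))
1 (array([ 585.3724218 , -172.17358582,  103.04063683]), np.float64(22.341782054094683))
```

View pics/crop0.png

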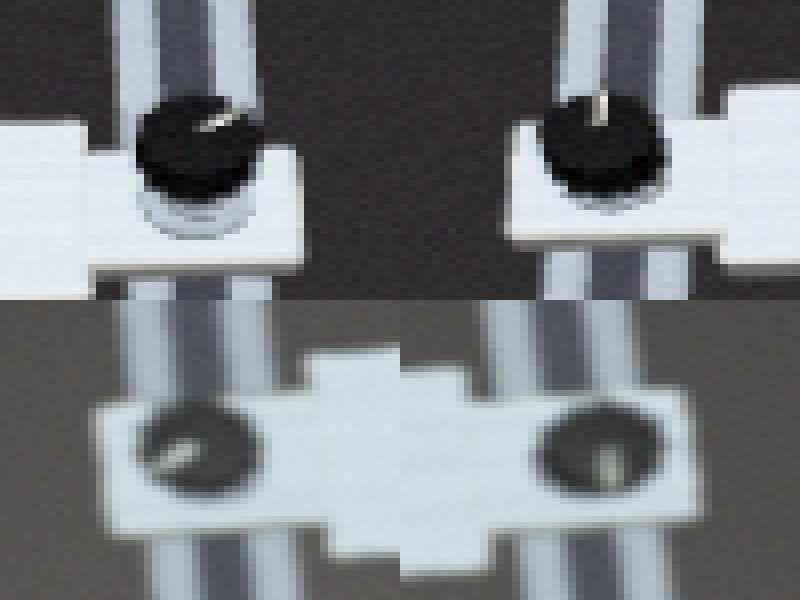

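The crops show the +y knob (scene (330,256), top (295,221)) standing above its washer and shank. The -y knob sits down on its bush. I'll triangulate with the crop-measured centres.

```bash
python3 - <<'E'
from h import *
for a,b in(((330,256),(294.8,220.7)),((234.4,264.1),(391.9,212.8))): print(meet(ray("scene",*a),ray("top",*b)))
f=cv2.imread("pics/top0.png")
# ear direction from white holder mask
g=f[170:270,265:420];m=((g.min(2)>190)).astype(np.uint8)
c=max(cv2.findContours(m,0,2)[0],key=cv2.contourArea);print(cv2.minAreaRect(c))
# housing/head top & wrist camera
print(np.round(imaging.camera_info("wrist")["mtx"],1).tolist())
E
```

```text
(array([567.68353773,  47.80309553, 115.65378079]), np.float64(2.2585803348212723))
(array([ 583.10409107, -162.71340654,   94.85462769]), np.float64(1.666839730008228))
((38.52869415283203, 52.31557846069336), (32.2307243347168, 40.4694709777832), 84.80557250976562)
[[371.6, 0.0, 313.1], [0.0, 371.6, 238.6], [0.0, 0.0, 1.0]]
```

Emit:
drive_tool(plan=[{"x":5.4,"y":-4.4,"z":0.3,"az":-6,"hand":85},{"x":5.4,"y":-4.4,"z":0.3,"az":-6},{"x":5.4,"y":-4.4,"z":0.3,"az":-6},{"x":5.4,"y":-4.4,"z":0.3,"az":-6},{"x":5.4,"y":-4.4,"z":0.3,"az":-6},{"x":5.4,"y":-4.4,"z":0.3,"az":-6},{"x":5.4,"y":-4.4,"z":0.3,"az":-6},{"x":5.4,"y":-4.4,"z":0.3,"az":-6}])

```text
invalid input
```

Emit:
drive_tool(plan=[{"x":5.4,"y":-4.4,"z":0.3,"ax":0,"ay":0,"az":-6,"hand":85},{"x":5.4,"y":-4.4,"z":0.3,"ax":0,"ay":0,"az":-6,"hand":85},{"x":5.4,"y":-4.4,"z":0.3,"ax":0,"ay":0,"az":-6,"hand":85},{"x":5.4,"y":-4.4,"z":0.3,"ax":0,"ay":0,"az":-6,"hand":85},{"x":5.4,"y":-4.4,"z":0.3,"ax":0,"ay":0,"az":-6,"hand":85},{"x":5.4,"y":-4.4,"z":0.3,"ax":0,"ay":0,"az":-6,"hand":85},{"x":5.4,"y":-4.4,"z":0.3,"ax":0,"ay":0,"az":-6,"hand":85},{"x":5.4,"y":-4.4,"z":0.3,"ax":0,"ay":0,"az":-6,"hand":85}])

```text
clock: 0.9
eef_pos: [410.2, -259.7, 234.5]
tcp_rot: [-3.14, -0.002, 1.042]
contact_force: [-0.2, -0.5, 0.2]
opening: 0.991
grasp_force: 0.0
```

Emit:
drive_tool(plan=[{"x":6.9,"y":-0.42,"z":0.4,"ax":0,"ay":0,"az":-5.9,"hand":75},{"x":6.9,"y":-0.42,"z":0.4,"ax":0,"ay":0,"az":-5.9,"hand":75},{"x":6.9,"y":-0.42,"z":0.4,"ax":0,"ay":0,"az":-5.9,"hand":75},{"x":6.9,"y":-0.42,"z":0.4,"ax":0,"ay":0,"az":-5.9,"hand":75},{"x":6.9,"y":-0.42,"z":0.4,"ax":0,"ay":0,"az":-5.9,"hand":75},{"x":6.9,"y":-0.42,"z":0.4,"ax":0,"ay":0,"az":-5.9,"hand":75},{"x":6.9,"y":-0.42,"z":0.4,"ax":0,"ay":0,"az":-5.9,"hand":75},{"x":6.9,"y":-0.42,"z":0.4,"ax":0,"ay":0,"az":-5.9,"hand":75}])

```text
clock: 1.7
eef_pos: [568.3, 47.2, 214.5]
tcp_rot: [3.141, -0.001, 1.658]
contact_force: [0.2, -1.6, 0.0]
opening: 0.879
grasp_force: 0.0
```

```bash
python3 - <<'E'
from h import *
s=monitor.sense();c=imaging.camera_info("wrist");f=imaging.grab_frame("wrist");cv2.imwrite("pics/w1.png",f[:,:,::-1])
print(s["eef_pos"],s["tcp_rot"],s["qpos"],s["opening"])
R=np.array(c["R"]);t=np.array(c["t"]);K=np.array(c["mtx"])
for X in([567.7,47.8,127],[567.7,47.8,103]):
    p=R@X+t;a=np.arctan2(np.hypot(*p[:2]),p[2]);print(K[:2,2]+K[0,0]*a*p[:2]/np.hypot(*p[:2]))
E
```

```text
[568.25861918  47.24954658 214.45782683] [ 3.14050955e+00 -1.05948687e-03  1.65843158e+00] [ 7.97197111e-02  3.05231603e-01  1.78808824e+00  1.23325006e-03
  1.04719845e+00 -8.53102150e-03] 0.87926482198998
[309.89871705 255.5335931 ]
[310.16296154 242.5312194 ]
```

View pics/w1.png

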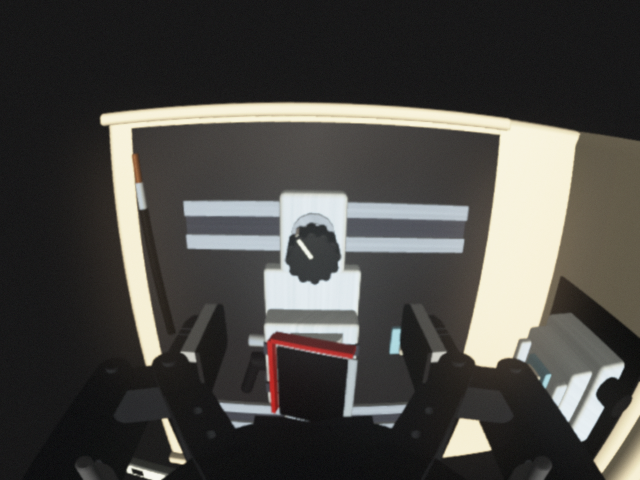

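The wrist view shows the raised knob's top at about (313,254), with the pointer running from (297,238) to (312,258). The shank is visible below it, so this is the unstarted screw.

```bash
python3 - <<'E'
from h import *
f=cv2.imread("pics/w1.png")
m=(f[215:300,275:355].max(2)<60).astype(np.uint8);m=cv2.morphologyEx(m,cv2.MORPH_OPEN,np.ones((5,5)))
k,l,st,ce=cv2.connectedComponentsWithStats(m)
for q in range(1,k): print(st[q],ce[q]+[275,215])
for z in(127,103): print(onz(*ray("wrist",313.5,255),z))
for e in [(297,237),(312,258)]: print(onz(*ray("wrist",*e),127))
E
```

```text
[ 25  10  26  12 227] [312.21145374 230.68722467]
[52 18  8 10 69] [330.28985507 237.68115942]
[15 23  5  8 40] [292.  241.5]
[568.32889419  46.14936835 127.        ]
[569.15166119  36.7962523  103.        ]
[557.42221474  56.85393039 127.        ]
[567.58513361  44.09863249 127.        ]
```

Emit:
drive_tool(plan=[{"x":0,"y":0,"z":0.9,"ax":0,"ay":0,"az":0,"hand":60},{"x":0,"y":0,"z":1.6,"ax":0,"ay":0,"az":0,"hand":60},{"x":0,"y":0,"z":1.92,"ax":0,"ay":0,"az":0,"hand":60},{"x":0,"y":0,"z":1.92,"ax":0,"ay":0,"az":0,"hand":60},{"x":0,"y":0,"z":1.92,"ax":0,"ay":0,"az":0,"hand":60}], grip_force=20)

```text
clock: 2.25
eef_pos: [566.1, 42.3, 119.3]
tcp_rot: [-3.141, 0.0, 1.654]
contact_force: [-0.1, 0.5, 0.0]
opening: 0.699
grasp_force: 0.0
```

Emit:
drive_tool(plan=[{"x":0,"y":0,"z":0,"ax":0,"ay":0,"az":0,"hand":25},{"x":0,"y":0,"z":0,"ax":0,"ay":0,"az":0,"hand":25},{"x":0,"y":0,"z":0,"ax":0,"ay":0,"az":0,"hand":25},{"x":0,"y":0,"z":0,"ax":0,"ay":0,"az":0,"hand":25},{"x":0,"y":0,"z":0,"ax":0,"ay":0,"az":0,"hand":25}])

```text
clock: 2.75
eef_pos: [568.2, 43.2, 120.6]
tcp_rot: [3.137, 0.001, 1.655]
contact_force: [4.9, -0.5, 4.6]
opening: 0.389
grasp_force: 23.3
```

```bash
python3 - <<'E'
from h import *
s=monitor.sense();f=imaging.grab_frame("wrist");cv2.imwrite("pics/w2.png",f[:,:,::-1])
print({k:np.round(v,3).tolist() for k,v in s.items()})
E
```

```text
{'clock': 2.75, 'qpos': [0.074, 0.422, 1.862, -0.001, 0.853, -0.01], 'qvel': [0.001, 0.002, -0.001, -0.001, -0.0, -0.002], 'joint_efforts': [1.52, -54.395, -21.935, 0.626, 1.394, -0.024], 'eef_pos': [568.215, 43.238, 120.574], 'tcp_rot': [3.137, 0.001, 1.655], 'contact_force': [4.885, -0.514, 4.579], 'wrist_torque': [-0.371, -0.658, -0.06], 'grasp_force': 23.251, 'opening': 0.389}
```

View pics/w2.png

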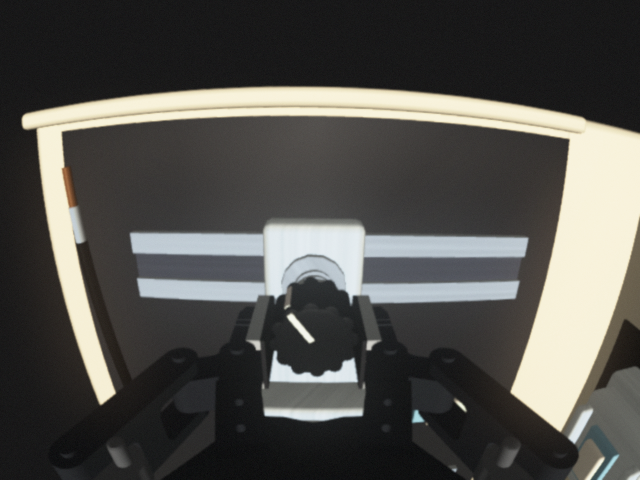

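Gripped. The knob's top is at about (315,325) between the pads, but the measured TCP y reads 43. I'll check the centring.

```bash
python3 - <<'E'
from h import *
c=imaging.camera_info("wrist");R=np.array(c["R"]);t=np.array(c["t"]);K=np.array(c["mtx"])
s=monitor.sense();print(s["eef_pos"],"cam",-R.T@t, R.round(3).tolist())
for X in(s["eef_pos"],s["eef_pos"]+[0,0,7],np.array([568,47,127.])):
    p=R@X+t;a=np.arctan2(np.hypot(*p[:2]),p[2]);print(K[:2,2]+K[0,0]*a*p[:2]/np.hypot(*p[:2]))
for e in [(315,325),(315,280),(315,373)]:print(onz(*ray("wrist",*e),127))
E
```

```text
[568.22721986  43.25388304 120.58451703] cam [561.99993381 126.84794854 244.98954015] [[0.996, 0.084, 0.004], [0.078, -0.943, 0.323], [0.031, -0.322, -0.946]]
[309.72750395 336.5604066 ]
[309.65997632 346.63871776]
[309.85553645 337.79382411]
[569.44195609  52.93711736 127.        ]
[567.83426669  71.48783069 127.        ]
[571.46232816  29.72222515 127.        ]
```

Emit:
drive_tool(plan=[{"x":0,"y":0,"z":0,"ax":0,"ay":0,"az":0,"hand":46},{"x":0.07,"y":0,"z":0,"ax":0,"ay":0,"az":0,"hand":46},{"x":0.07,"y":0,"z":0,"ax":0,"ay":0,"az":0,"hand":46},{"x":0.07,"y":0,"z":0,"ax":0,"ay":0,"az":0,"hand":46}])

```text
clock: 3.2
eef_pos: [565.4, 47.1, 118.8]
tcp_rot: [-3.141, -0.0, 1.655]
contact_force: [1.0, -0.1, -0.1]
opening: 0.54
grasp_force: 0.0
```

Emit:
drive_tool(plan=[{"x":0,"y":0,"z":0,"ax":0,"ay":0,"az":0,"hand":46},{"x":0,"y":0,"z":0,"ax":0,"ay":0,"az":0,"hand":46}])

```text
clock: 3.4
eef_pos: [565.7, 46.9, 118.9]
tcp_rot: [-3.141, -0.0, 1.655]
contact_force: [0.1, 0.7, -0.6]
opening: 0.542
grasp_force: 0.0
```

Emit:
drive_tool(plan=[{"x":0,"y":0.056,"z":0,"ax":0,"ay":0,"az":0,"hand":46},{"x":0,"y":0.056,"z":0,"ax":0,"ay":0,"az":0,"hand":46},{"x":0,"y":0.056,"z":0,"ax":0,"ay":0,"az":0,"hand":25},{"x":0,"y":0.056,"z":0,"ax":0,"ay":0,"az":0,"hand":25},{"x":0,"y":0.056,"z":0,"ax":0,"ay":0,"az":0,"hand":25},{"x":0,"y":0.056,"z":0,"ax":0,"ay":0,"az":0,"hand":25}], grip_force=20)

```text
clock: 4.0
eef_pos: [568.2, 47.1, 119.0]
tcp_rot: [-3.141, 0.0, 1.655]
contact_force: [-3.5, -0.9, 3.6]
opening: 0.39
grasp_force: 21.6
```

Emit:
drive_tool(plan=[{"x":0,"y":0,"z":0.04,"ax":0,"ay":0,"az":-1,"hand":25},{"x":0,"y":0,"z":0.04,"ax":0,"ay":0,"az":-2,"hand":25},{"x":0,"y":0,"z":0.04,"ax":0,"ay":0,"az":-2,"hand":25}])

```text
clock: 4.3
eef_pos: [568.0, 47.0, 118.1]
tcp_rot: [-3.14, -0.0, 1.868]
contact_force: [-8.3, -0.7, 19.4]
opening: 0.389
grasp_force: 23.0
```

Emit:
drive_tool(plan=[{"x":0,"y":-0.008,"z":-0.01,"ax":0,"ay":0,"az":-1,"hand":25},{"x":0,"y":-0.008,"z":-0.01,"ax":0,"ay":0,"az":-2,"hand":25},{"x":0,"y":-0.008,"z":-0.01,"ax":0,"ay":0,"az":-2,"hand":25}])

```text
clock: 4.6
eef_pos: [567.8, 46.9, 118.4]
tcp_rot: [-3.141, -0.0, 2.077]
contact_force: [-7.0, -1.3, 15.9]
opening: 0.393
grasp_force: 22.7
```

Emit:
drive_tool(plan=[{"x":0,"y":0,"z":0,"ax":0,"ay":0,"az":-1,"hand":25},{"x":0,"y":0,"z":0,"ax":0,"ay":0,"az":-2,"hand":25},{"x":0,"y":0,"z":0,"ax":0,"ay":0,"az":-2,"hand":25}])

```text
clock: 4.9
eef_pos: [567.5, 46.9, 116.9]
tcp_rot: [-3.14, -0.001, 2.285]
contact_force: [-2.4, -0.9, -5.3]
opening: 0.395
grasp_force: 21.0
```

Emit:
drive_tool(plan=[{"x":0,"y":0,"z":0.03,"ax":0,"ay":0,"az":0,"hand":25},{"x":0,"y":0,"z":0.06,"ax":0,"ay":0,"az":0,"hand":25},{"x":0,"y":0,"z":0.075,"ax":0,"ay":0,"az":0,"hand":25},{"x":0,"y":0,"z":0.075,"ax":0,"ay":0,"az":0,"hand":25}])

```text
clock: 5.3
eef_pos: [567.6, 46.9, 113.6]
tcp_rot: [-3.14, -0.001, 2.282]
contact_force: [-6.2, -2.3, 3.1]
opening: 0.392
grasp_force: 21.8
```

Emit:
drive_tool(plan=[{"x":0,"y":0,"z":0.01,"ax":0,"ay":0,"az":0,"hand":25},{"x":0,"y":0,"z":0.02,"ax":0,"ay":0,"az":0,"hand":25},{"x":0,"y":0,"z":0.02,"ax":0,"ay":0,"az":0,"hand":25}])

```text
clock: 5.6
eef_pos: [567.7, 46.9, 113.3]
tcp_rot: [-3.14, -0.001, 2.282]
contact_force: [-9.0, -1.8, 10.7]
opening: 0.392
grasp_force: 22.4
```

Emit:
drive_tool(plan=[{"x":0,"y":-0.01,"z":-0.005,"ax":0,"ay":0,"az":1.25,"hand":25},{"x":0,"y":-0.01,"z":-0.002,"ax":0,"ay":0,"az":2.5,"hand":25},{"x":0,"y":-0.01,"z":0,"ax":0,"ay":0,"az":3.75,"hand":25},{"x":0,"y":-0.01,"z":0.002,"ax":0,"ay":0,"az":5,"hand":25},{"x":0,"y":-0.01,"z":0.005,"ax":0,"ay":0,"az":6.25,"hand":25},{"x":0,"y":-0.01,"z":0.007,"ax":0,"ay":0,"az":7.5,"hand":25},{"x":0,"y":-0.01,"z":0.01,"ax":0,"ay":0,"az":8.75,"hand":25},{"x":0,"y":-0.01,"z":0.012,"ax":0,"ay":0,"az":10,"hand":25}], grip_force=25)

```text
clock: 6.4
eef_pos: [568.5, 47.1, 112.6]
tcp_rot: [3.141, -0.001, 1.229]
contact_force: [-3.0, -0.2, 4.4]
opening: 0.389
grasp_force: 24.5
```

```bash
python3 - <<'E'
from h import *
s=monitor.sense();f=imaging.grab_frame("wrist");cv2.imwrite("pics/w3.png",f[:,:,::-1][180:480,160:480] if 0 else f[180:480,160:480,::-1])
print({k:np.round(v,3).tolist() for k,v in s.items()})
E
```

```text
{'clock': 6.4, 'qpos': [0.08, 0.436, 1.863, 0.001, 0.842, 0.421], 'qvel': [-0.002, 0.002, 0.001, -0.0, -0.004, 1.301], 'joint_efforts': [-0.531, -57.047, -27.41, -0.212, -1.154, -2.138], 'eef_pos': [568.545, 47.09, 112.648], 'tcp_rot': [3.141, -0.001, 1.229], 'contact_force': [-3.005, -0.203, 4.377], 'wrist_torque': [0.115, 0.672, 0.006], 'grasp_force': 24.53, 'opening': 0.389}
```

View pics/w3.png

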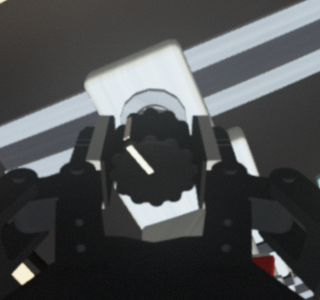

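The pointer, from about (286,327) to (313,354), keeps its angle to the gripper, so the knob turns with the fingers. I'll continue forward.

Emit:
drive_tool(plan=[{"x":0,"y":0,"z":0.0025,"ax":0,"ay":0,"az":1.25,"hand":25},{"x":0,"y":0,"z":0.005,"ax":0,"ay":0,"az":2.5,"hand":25},{"x":0,"y":0,"z":0.0075,"ax":0,"ay":0,"az":3.75,"hand":25},{"x":0,"y":0,"z":0.01,"ax":0,"ay":0,"az":5,"hand":25},{"x":0,"y":0,"z":0.0125,"ax":0,"ay":0,"az":6.25,"hand":25},{"x":0,"y":0,"z":0.015,"ax":0,"ay":0,"az":7.5,"hand":25},{"x":0,"y":0,"z":0.0175,"ax":0,"ay":0,"az":8.75,"hand":25},{"x":0,"y":0,"z":0.02,"ax":0,"ay":0,"az":10,"hand":25}])

```text
clock: 7.25
eef_pos: [569.2, 46.4, 111.7]
tcp_rot: [3.141, -0.003, 0.185]
contact_force: [-0.6, -3.6, 3.3]
opening: 0.393
grasp_force: 24.6
```

Emit:
drive_tool(plan=[{"x":0,"y":0,"z":0.0025,"ax":0,"ay":0,"az":1.25,"hand":25},{"x":0,"y":0,"z":0.005,"ax":0,"ay":0,"az":2.5,"hand":25},{"x":0,"y":0,"z":0.0075,"ax":0,"ay":0,"az":3.75,"hand":25},{"x":0,"y":0,"z":0.01,"ax":0,"ay":0,"az":5,"hand":25},{"x":0,"y":0,"z":0.0125,"ax":0,"ay":0,"az":6.25,"hand":25},{"x":0,"y":0,"z":0.015,"ax":0,"ay":0,"az":7.5,"hand":25},{"x":0,"y":0,"z":0.0175,"ax":0,"ay":0,"az":8.75,"hand":25},{"x":0,"y":0,"z":0.02,"ax":0,"ay":0,"az":10,"hand":25}])

```text
clock: 8.05
eef_pos: [569.0, 45.5, 110.6]
tcp_rot: [-3.141, -0.003, -0.862]
contact_force: [-2.4, -9.1, 3.0]
opening: 0.386
grasp_force: 24.7
```

Emit:
drive_tool(plan=[{"x":0,"y":0,"z":0,"ax":0,"ay":0,"az":0,"hand":25},{"x":0,"y":0,"z":0,"ax":0,"ay":0,"az":0,"hand":25}])

```text
clock: 8.25
eef_pos: [569.0, 45.5, 110.6]
tcp_rot: [-3.141, -0.003, -0.857]
contact_force: [-1.1, -8.9, 3.5]
opening: 0.39
grasp_force: 24.8
```

```bash
python3 - <<'E'
from h import *
s=monitor.sense();f=imaging.grab_frame("wrist");cv2.imwrite("pics/w4.png",f[180:480,160:480,::-1])
print({k:np.round(v,3).tolist() for k,v in s.items()})
E
```

```text
{'clock': 8.25, 'qpos': [0.078, 0.439, 1.863, -0.002, 0.837, 2.507], 'qvel': [0.001, -0.002, -0.001, 0.0, -0.002, -0.008], 'joint_efforts': [4.8, -57.003, -26.849, 1.996, -0.804, 0.135], 'eef_pos': [568.952, 45.524, 110.63], 'tcp_rot': [-3.141, -0.003, -0.857], 'contact_force': [-1.095, -8.87, 3.478], 'wrist_torque': [-1.337, 0.278, -0.032], 'grasp_force': 24.759, 'opening': 0.39}
```

View pics/w4.png

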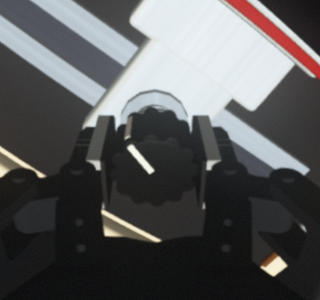

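The pointer is again from about (286,327) to (313,354) relative to the gripper, so there was no slip. Next I'll open, wind the wrist back and regrip.

Emit:
drive_tool(plan=[{"x":0,"y":0,"z":0,"ax":0,"ay":0,"az":0,"hand":54},{"x":0,"y":0,"z":0,"ax":0,"ay":0,"az":0,"hand":54},{"x":0,"y":0,"z":0,"ax":0,"ay":0,"az":0,"hand":54},{"x":0,"y":0,"z":0,"ax":0,"ay":0,"az":-1.4,"hand":54},{"x":0,"y":0,"z":0,"ax":0,"ay":0,"az":-2.8,"hand":54},{"x":0,"y":0,"z":0,"ax":0,"ay":0,"az":-4.2,"hand":54},{"x":0,"y":0,"z":0,"ax":0,"ay":0,"az":-5.6,"hand":54},{"x":0,"y":0,"z":0,"ax":0,"ay":0,"az":-7,"hand":54}])

```text
clock: 9.1
eef_pos: [568.3, 47.0, 110.2]
tcp_rot: [-3.141, -0.001, -0.119]
contact_force: [-0.2, 0.3, 0.6]
opening: 0.63
grasp_force: 0.0
```

Emit:
drive_tool(plan=[{"x":0,"y":0,"z":0,"ax":0,"ay":0,"az":-1.4,"hand":54},{"x":0,"y":0,"z":0,"ax":0,"ay":0,"az":-2.8,"hand":54},{"x":0,"y":0,"z":0,"ax":0,"ay":0,"az":-4.2,"hand":54},{"x":0,"y":0,"z":0,"ax":0,"ay":0,"az":-5.6,"hand":54},{"x":0,"y":0,"z":0,"ax":0,"ay":0,"az":-7,"hand":54},{"x":0,"y":0,"z":0,"ax":0,"ay":0,"az":-8.4,"hand":54},{"x":0,"y":0,"z":0,"ax":0,"ay":0,"az":-9.8,"hand":54},{"x":0,"y":0,"z":0,"ax":0,"ay":0,"az":-11,"hand":54}])

```text
clock: 9.9
eef_pos: [568.2, 46.9, 110.2]
tcp_rot: [3.141, -0.001, 1.033]
contact_force: [-0.5, 0.2, -0.4]
opening: 0.631
grasp_force: 0.0
```

Emit:
drive_tool(plan=[{"x":0,"y":0,"z":0,"ax":0,"ay":0,"az":-1.4,"hand":54},{"x":0,"y":0,"z":0,"ax":0,"ay":0,"az":-2.8,"hand":54},{"x":0,"y":0,"z":0,"ax":0,"ay":0,"az":-4.2,"hand":54},{"x":0,"y":0,"z":0,"ax":0,"ay":0,"az":-5.6,"hand":54},{"x":0,"y":0,"z":0,"ax":0,"ay":0,"az":-7,"hand":54},{"x":0,"y":0,"z":0,"ax":0,"ay":0,"az":-8.4,"hand":54},{"x":0,"y":0,"z":0,"ax":0,"ay":0,"az":-9.8,"hand":54},{"x":0,"y":0,"z":0,"ax":0,"ay":0,"az":-11,"hand":54}])

```text
clock: 10.7
eef_pos: [568.2, 47.0, 110.2]
tcp_rot: [3.141, 0.0, 2.185]
contact_force: [-1.6, -0.4, 0.7]
opening: 0.631
grasp_force: 0.0
```

Emit:
drive_tool(plan=[{"x":0,"y":0,"z":0,"ax":0,"ay":0,"az":-1,"hand":50},{"x":0,"y":0,"z":0,"ax":0,"ay":0,"az":-2,"hand":46},{"x":0,"y":0,"z":0,"ax":0,"ay":0,"az":-2,"hand":46}])

```text
clock: 11.0
eef_pos: [568.2, 46.9, 110.2]
tcp_rot: [3.141, 0.0, 2.39]
contact_force: [-0.3, -0.2, -0.3]
opening: 0.539
grasp_force: 0.0
```

```bash
python3 - <<'E'
from h import *
s=monitor.sense();f=imaging.grab_frame("wrist");cv2.imwrite("pics/w5.png",f[180:480,160:480,::-1])
print({k:np.round(v,3).tolist() for k,v in s.items()})
E
```

```text
{'clock': 11.0, 'qpos': [0.08, 0.439, 1.864, 0.0, 0.838, -0.74], 'qvel': [-0.001, 0.001, 0.001, 0.0, 0.0, 0.122], 'joint_efforts': [-0.022, -58.543, -26.219, -0.004, 0.001, -1.526], 'eef_pos': [568.179, 46.902, 110.16], 'tcp_rot': [3.141, 0.0, 2.39], 'contact_force': [-0.309, -0.219, -0.294], 'wrist_torque': [0.018, -0.03, -0.041], 'grasp_force': 0.0, 'opening': 0.539}
```

View pics/w5.png

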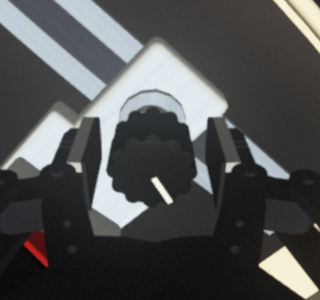

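The pointer now runs from about (313,358) outward to (332,383), about 185° from before relative to the gripper, so the screw stayed put. I'll regrip and turn the remaining 186°.

Emit:
drive_tool(plan=[{"x":0,"y":0,"z":0,"ax":0,"ay":0,"az":0,"hand":25},{"x":0,"y":0,"z":0,"ax":0,"ay":0,"az":0,"hand":25},{"x":0,"y":0,"z":0,"ax":0,"ay":0,"az":0,"hand":25},{"x":0,"y":0,"z":0,"ax":0,"ay":0,"az":0,"hand":25},{"x":0,"y":0,"z":0,"ax":0,"ay":0,"az":0,"hand":25}])

```text
clock: 11.55
eef_pos: [567.8, 46.5, 110.2]
tcp_rot: [-3.141, -0.0, 2.388]
contact_force: [-2.6, -2.8, 2.7]
opening: 0.389
grasp_force: 25.2
```

Emit:
drive_tool(plan=[{"x":0,"y":0,"z":0.0025,"ax":0,"ay":0,"az":1.25,"hand":25},{"x":0,"y":0,"z":0.005,"ax":0,"ay":0,"az":2.5,"hand":25},{"x":0,"y":0,"z":0.0075,"ax":0,"ay":0,"az":3.75,"hand":25},{"x":0,"y":0,"z":0.01,"ax":0,"ay":0,"az":5,"hand":25},{"x":0,"y":0,"z":0.0125,"ax":0,"ay":0,"az":6.25,"hand":25},{"x":0,"y":0,"z":0.015,"ax":0,"ay":0,"az":7.5,"hand":25},{"x":0,"y":0,"z":0.0175,"ax":0,"ay":0,"az":8.75,"hand":25},{"x":0,"y":0,"z":0.02,"ax":0,"ay":0,"az":10,"hand":25}])

```text
clock: 12.35
eef_pos: [568.3, 46.7, 109.3]
tcp_rot: [3.141, -0.0, 1.335]
contact_force: [-0.3, -2.1, 2.9]
opening: 0.394
grasp_force: 25.1
```

Emit:
drive_tool(plan=[{"x":0,"y":0,"z":0.0025,"ax":0,"ay":0,"az":1.25,"hand":25},{"x":0,"y":0,"z":0.005,"ax":0,"ay":0,"az":2.5,"hand":25},{"x":0,"y":0,"z":0.0075,"ax":0,"ay":0,"az":3.75,"hand":25},{"x":0,"y":0,"z":0.01,"ax":0,"ay":0,"az":5,"hand":25},{"x":0,"y":0,"z":0.0125,"ax":0,"ay":0,"az":6.25,"hand":25},{"x":0,"y":0,"z":0.015,"ax":0,"ay":0,"az":7.5,"hand":25},{"x":0,"y":0,"z":0.0175,"ax":0,"ay":0,"az":8.75,"hand":25},{"x":0,"y":0,"z":0.02,"ax":0,"ay":0,"az":10,"hand":25}])

```text
clock: 13.15
eef_pos: [568.8, 46.3, 108.3]
tcp_rot: [3.141, -0.002, 0.288]
contact_force: [1.3, -4.6, 0.1]
opening: 0.386
grasp_force: 25.2
```

```bash
python3 - <<'E'
from h import *
s=monitor.sense();f=imaging.grab_frame("wrist");cv2.imwrite("pics/w6.png",f[180:480,160:480,::-1])
print({k:np.round(v,3).tolist() for k,v in s.items()})
E
```

```text
{'clock': 13.15, 'qpos': [0.079, 0.442, 1.865, -0.001, 0.833, 1.362], 'qvel': [-0.0, 0.003, 0.001, -0.002, -0.003, 1.299], 'joint_efforts': [2.616, -57.872, -25.183, 1.184, 0.28, -2.137], 'eef_pos': [568.78, 46.33, 108.324], 'tcp_rot': [3.141, -0.002, 0.288], 'contact_force': [1.337, -4.588, 0.126], 'wrist_torque': [-0.776, -0.214, 0.05], 'grasp_force': 25.16, 'opening': 0.386}
```

View pics/w6.png

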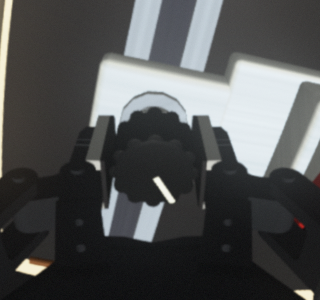

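The pointer holds its angle to the gripper. Now the last 66°.

Emit:
drive_tool(plan=[{"x":0,"y":0,"z":0.003,"ax":0,"ay":0,"az":1.4,"hand":25},{"x":0,"y":0,"z":0.006,"ax":0,"ay":0,"az":2.8,"hand":25},{"x":0,"y":0,"z":0.009,"ax":0,"ay":0,"az":4.2,"hand":25},{"x":0,"y":0,"z":0.012,"ax":0,"ay":0,"az":5.6,"hand":25},{"x":0,"y":0,"z":0.015,"ax":0,"ay":0,"az":7,"hand":25},{"x":0,"y":0,"z":0.018,"ax":0,"ay":0,"az":8.4,"hand":25},{"x":0,"y":0,"z":0.021,"ax":0,"ay":0,"az":9.8,"hand":25},{"x":0,"y":0,"z":0.023,"ax":0,"ay":0,"az":10.9,"hand":25}])

```text
clock: 14.0
eef_pos: [568.6, 45.8, 107.2]
tcp_rot: [-3.142, -0.002, -0.851]
contact_force: [-0.1, -8.2, 2.6]
opening: 0.392
grasp_force: 25.3
```

Emit:
drive_tool(plan=[{"x":0,"y":0,"z":0,"ax":0,"ay":0,"az":0,"hand":25},{"x":0,"y":0,"z":0,"ax":0,"ay":0,"az":0,"hand":25},{"x":0,"y":0,"z":0,"ax":0,"ay":0,"az":0,"hand":25}])

```text
clock: 14.3
eef_pos: [568.6, 45.8, 107.2]
tcp_rot: [-3.141, -0.002, -0.845]
contact_force: [1.8, -8.4, 1.9]
opening: 0.391
grasp_force: 25.2
```

```bash
python3 - <<'E'
from h import *
s=monitor.sense();f=imaging.grab_frame("wrist");cv2.imwrite("pics/w7.png",f[180:480,160:480,::-1])
print({k:np.round(v,3).tolist() for k,v in s.items()})
def ptr(n,off):
    g=cv2.imread(n)[off[1]+130:off[1]+220,off[0]+105:off[0]+200]
    k,l,st,ce=cv2.connectedComponentsWithStats((g.min(2)>130).astype(np.uint8))
    for q in range(1,k):
        if 30<st[q,4]<400:
            p=np.argwhere(l==q)[:,::-1].astype(np.float32);v=cv2.fitLine(p,2,0,.01,.01).ravel();print(n,st[q,4],ce[q],np.degrees(np.arctan2(v[1],v[0])))
for n in("w3","w4","w5","w6","w7"): ptr(f"pics/{n}.png",(0,0))
E
```

```text
{'clock': 14.3, 'qpos': [0.078, 0.444, 1.866, -0.002, 0.831, 2.495], 'qvel': [0.0, 0.001, 0.001, 0.001, 0.0, -0.002], 'joint_efforts': [4.753, -57.577, -25.168, 1.998, 0.085, -0.02], 'eef_pos': [568.597, 45.752, 107.181], 'tcp_rot': [-3.141, -0.002, -0.845], 'contact_force': [1.813, -8.446, 1.861], 'wrist_torque': [-1.389, -0.095, 0.036], 'grasp_force': 25.228, 'opening': 0.391}
pics/w3.png 237 [34.43037975 29.18987342] 48.95737
pics/w4.png 236 [35.05932203 28.58474576] 49.03642
pics/w4.png 62 [ 6.11290323 86.        ] 24.930395
pics/w5.png 92 [89.01086957  4.07608696] -50.025818
pics/w5.png 95 [92.42105263 41.08421053] 89.55268
pics/w5.png 199 [56.64824121 59.98994975] 55.204617
pics/w6.png 193 [58.7357513  59.61139896] 54.519825
pics/w6.png 228 [ 6.15789474 74.38596491] -77.40001
pics/w6.png 310 [45.39032258 81.78387097] -16.83318
pics/w7.png 200 [58.755 59.27 ] 54.963707
```

```bash
python3 -c "
from rig import r
print(r.sign_off())"
```

```text
the job is handed in; nothing more can be done
None
```

I started the loose +y screw: I turned it back until the thread dropped, then forward about one turn (within about 0.1 rad, because the drop angle is an estimate). The gripper still holds its knob, the tight screw and loose items were not touched, and the job was handed in at 14.3 s; no verdict came back.

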